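Step the batch counter to its full mark

TASK

The batch in the bin under the chute is complete: on the batch counter, press the round step button fully down and let it up again, as often as it takes, until the raised bar on the numbered drum stands at the white pointer tab on the housing, then leave the button up. Turn the drum only with that button, not by hand, and do not press the square zero key on the drum's other side.

Things in the scene. Friction and masses are not known exactly. Their poses are not given: they have to be found in the camera images.
- drum: White numbered drum, 104 mm across, 15 thick, on top of the grey counter housing (150 x 270, 45 high, fixed). Origin on its upright axis, 47 mm above the desk, z up; x points along its raised black bar (8 mm wide, 11 to 51 mm from the axis, top 67 mm above the desk). It only steps counter-clockwise from above, 8 stops 45 degrees apart, one with the bar at the pointer. Starts 60 to 190 degrees short of it.
- step_top (a point): Top centre of the round step button, a black cap 36 mm across, 97 mm from the drum's axis, top 75 mm above the desk. Travels 15 mm down to its stop, about 3 N at first, 5 N before the stop; springs back. Only a full press, then a full rise, makes a step; the drum then stays. As the drum may start between stops, the first press may turn it less than 45 degrees. Past the pointer it must go round again.
- zero_top (a point): Top centre of the square zero key, 18 x 18 mm, black, 97 mm from the drum's axis on the opposite side from the step button; its top is 65 mm above the desk. It travels 7 mm. Not to be pressed.
- pointer (a point): Top of the fixed pointer: an upright white tab 22 mm long, 8 wide, 22 high on the housing by the drum's rim. The point is 64 mm from the drum's axis, 67 mm above the desk, a quarter turn from both buttons (step button on the left when looking over the pointer to the drum's axis). The bar must point at it.

How it is judged:
On the way:
1. the step button is pressed (height (world z) of step_top below 0.065 m), for 0.04 s.
At the end, for the whole second after the job is handed in: The drum's raised bar points at the pointer (the pointer is within 16 mm sideways of the bar's line, about 14 degrees, on the bar's side of the axis), the drum is at rest and the step button is up (within 3 mm) (x of pointer in the frame of drum above 0.04 m and y of pointer in the frame of drum between -0.016 and 0.016 m and angular speed of drum below 0.1 rad/s and height (world z) of step_top above 0.072 m); the robot touches nothing.
It fails at once if the square zero key is pressed (more than 3 mm down) (height (world z) of zero_top below 0.062 m).
It fails at once if the drum is pushed by the robot directly (over 2 N) (contact force between any of the fingers, the arm and drum above 2 N).
It also fails if it takes over 38 s, if anything falls off the work surface, if the arm or the gripper's body presses on something with over 40 N, if the wrist force passes 120 N, or if a joint passes its speed limit or range.

ROBOT

A 6-joint arm with a two-finger parallel gripper is mounted at the origin on the work surface. World frame = base frame: x ahead of the robot, y to its left, z up, the work surface at z = 0. Lengths are in m, angles in rad, forces in N, time in s.
With the tool pointing down it reaches from about 0.325 to 0.775 m from the base axis. Payload 5.5 kg.
Tool frame: the origin (TCP) lies at the very end of the fingers, on their centre line; the grasp point (between the pads) lies 19 mm behind it; z points along the fingers, y is the direction in which the jaws open and shut (so a half turn about z gives the same grasp; the last joint's range is limited). The gripper opens to 85 mm and grips with 20 to 120 N. Pads are 22 mm wide; open, the fingers measure 114 mm over their backs; the gripper's body (76 mm by 85 mm) begins 54 mm behind the grasp point. The pads swing forward as they close: fully open they stand 13 mm farther back than shut.
Start: joints at [-1.366, 0.091, 1.231, -0, 1.82, -0.057], TCP at [0.155, -0.58, 0.231] pointing down, gripper open.
Joint ranges: [-2.87, 2.87], [-0.86, 2.18], [0.17, 2.46], [-1.51, 4.65], [0.06, 2.69], [-2.65, 2.65]. Speed limits (rad/s): [2.57, 2.57, 3.01, 3.14, 3.14, 3.14].

INTERFACE

Orientations are given as [roll, pitch, yaw] about the fixed x, y, z axes, in that order (R = Rz(yaw) Ry(pitch) Rx(roll)).
In Python, from cell import robot, imaging, job gives the robot as it stands.
- The arm moves only by the tool carry_out, never from a script. Its argument "plan" is a list of rows, each a list of 7 numbers: the shift along the tool's x, y, z in m, then the turn, a rotation vector about the tool's x, y, z in rad, then the closure, from 0 (fully open) to 1 (shut). In form: [[dx, dy, dz, wx, wy, wz, claw], ...]. A call has 1 to 8 rows; each row is the pose to reach, as a shift and turn from the pose commanded when the call began, along the tool's axes at that moment; what a row does not reach only later rows make up. A row lasts 1/8 s, in which the tool goes at most 62.5 mm and 10.7 degrees, less where a joint would pass 70% of its speed; a pose out of reach is approached as far as the arm can. A call with a gripper value outside its range is refused whole. The fingers move at their own pace and stop on an object; "grip_force" is the grip in N (left out, the last holds). Time passes only in rows, so rows that repeat a pose let the fingers close. It gives the time, the measured TCP pose, the force and the opening at its end, in the units of the state.
- robot.get_state(): the state, without advancing time (a new reading comes with each control period).
- imaging.snapshot(name): name is "side" or "top" or "wrist"; returns the picture (400x640x3 uint8, blue, green, red); there is no depth.
- imaging.get_calibration(name): a dict with "vertical_fov" (degrees; the focal length in pixels is half the picture's height over the tangent of half this angle, whatever the lens; pixels are square), "cx", "cy" (the principal point, pixels), "cam_to_world" (4x4, takes a point from camera to world coordinates). Camera axes: x right, y down, z forward; pixel columns grow to the right and rows downward; lengths in m; the calibration is good to about 2 mm. A picture is of the moment at which its call begins: read the wrist's pose just before it. get_calibration takes no time and is no camera call; for the wrist camera it gives the pose at the moment of the call.
- job.hand_in(): hands the job in, once; it reports no verdict.
The state is a dict: "t": time; "q": joint angles; "qd": joint speeds; "tau": joint torques, N m; "tool_pos": TCP position; "orientation": TCP orientation; "wrist_force": force on the tool from outside, world axes, zero at the start; "torque": the same for the moment, N m; "grip_width": opening from 0.0 (shut) to 1.0 (fully open).
Only numpy, scipy, OpenCV 4.12 (cv2) and the standard library are available. Lean on these libraries where they do the work, as an engineer would, in place of code of your own. Each camera call takes 0.05 s, during which the arm holds its last target.

## Working session

There is one attempt and no reset: what is moved stays moved. The work goes in short steps, Python scripts to look and compute and a tool call to move; the robot and the scene stay as the last step left them, time stands still between calls to the robot, and variables do not carry over. Pictures are saved under pics/ and viewed, and the job is handed in when it is done.

Besides the shell and the picture viewer there is one more tool, called after "Emit:" by a JSON object that holds its "op" and its "data", one argument or row to a line. carry_out: Moves the arm, as the interface text tells. Its arguments: {"type":"object","properties":{"plan":{"type":"array","items":{"type":"array","items":{"type":"number"}}},"grip_force":{"type":"number"}},"required":["plan"]}

```bash
mkdir -p pics; python3 - <<'E'
from cell import robot, imaging, job
import cv2
for n in ("top","side"):
    c=imaging.get_calibration(n);print(n,c)
    cv2.imwrite(f"pics/{n}0.png",imaging.snapshot(n))
s=robot.get_state();print(s)
E
```

```text
top {'vertical_fov': 53.28307766973839, 'cx': 323.84908445046756, 'cy': 198.68938569813974, 'cam_to_world': array([[ 0.02319989, -0.9959082 ,  0.08734199,  0.50946087],
       [-0.9990647 , -0.02628456, -0.03433422,  0.06334197],
       [ 0.03648948, -0.08646375, -0.99558653,  0.78303576],
       [ 0.        ,  0.        ,  0.        ,  1.        ]])}
side {'vertical_fov': 54.55590752839086, 'cx': 321.2412566767681, 'cy': 199.2120504488643, 'cam_to_world': array([[ 0.76725046, -0.41387474,  0.48993308,  0.25832322],
       [-0.64121672, -0.47959018,  0.59902786, -0.31619832],
       [-0.01295541, -0.77375769, -0.63334919,  0.51657517],
       [ 0.        ,  0.        ,  0.        ,  1.        ]])}
{'t': 0.1, 'q': array([-1.36569016e+00,  9.17830606e-02,  1.23180265e+00,  3.60618276e-05,
        1.81979566e+00, -5.67359636e-02]), 'qd': array([-0.00029653, -0.00153997, -0.00248757, -0.00038419, -0.00043376,
        0.00263744]), 'tau': array([ 3.27321352e-03, -4.60213530e+01, -4.19220901e+01, -7.22587720e-05,
        1.06041893e-02, -3.95059533e-05]), 'tool_pos': array([ 0.15525182, -0.57929542,  0.23024325]), 'orientation': array([-3.13980881e+00, -1.36338831e-04,  2.61850859e-01]), 'wrist_force': array([ 0.75454088,  0.2447783 , -0.19607966]), 'torque': array([ 0.02777449,  0.03432181, -0.00704838]), 'grip_width': 1.0059484809733175}
```

View pics/top0.png

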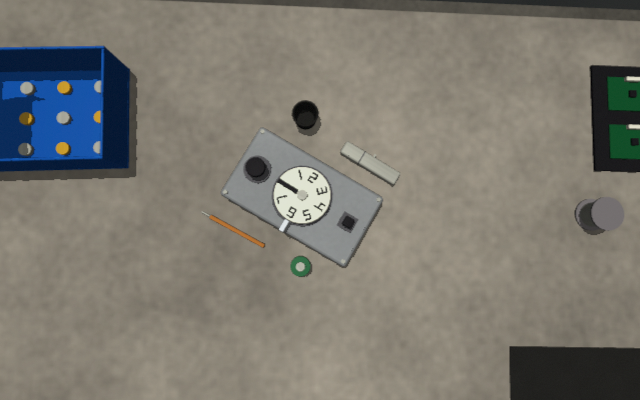

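View pics/side0.png

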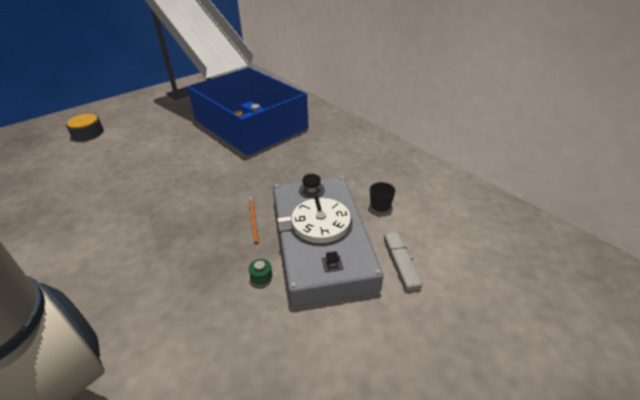

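```bash
cat > h.py <<'E'
from cell import robot, imaging, job
import cv2, numpy as np
def ray(n,u,v,z,c=None):
    c=c or imaging.get_calibration(n); T=c["cam_to_world"]; f=200/np.tan(np.radians(c["vertical_fov"]/2))
    d=T[:3,:3]@np.array([(u-c["cx"])/f,(v-c["cy"])/f,1]); o=T[:3,3]
    return o+d*(z-o[2])/d[2]
def proj(n,P):
    c=imaging.get_calibration(n); T=c["cam_to_world"]; f=200/np.tan(np.radians(c["vertical_fov"]/2))
    p=T[:3,:3].T@(np.array(P)-T[:3,3]); return p[:2]/p[2]*f+[c["cx"],c["cy"]]
E
python3 - <<'E'
from h import *
im=cv2.imread("pics/top0.png")[110:280,200:400]
cv2.imwrite("pics/topcrop.png",cv2.resize(im,None,fx=4,fy=3.5,interpolation=cv2.INTER_CUBIC) if 0 else cv2.resize(im,(700,595),interpolation=cv2.INTER_CUBIC))
im=cv2.imread("pics/side0.png")[160:310,240:430]
cv2.imwrite("pics/sidecrop.png",cv2.resize(im,(760,600),interpolation=cv2.INTER_CUBIC))
E
```

```text
(no output)
```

View pics/topcrop.png

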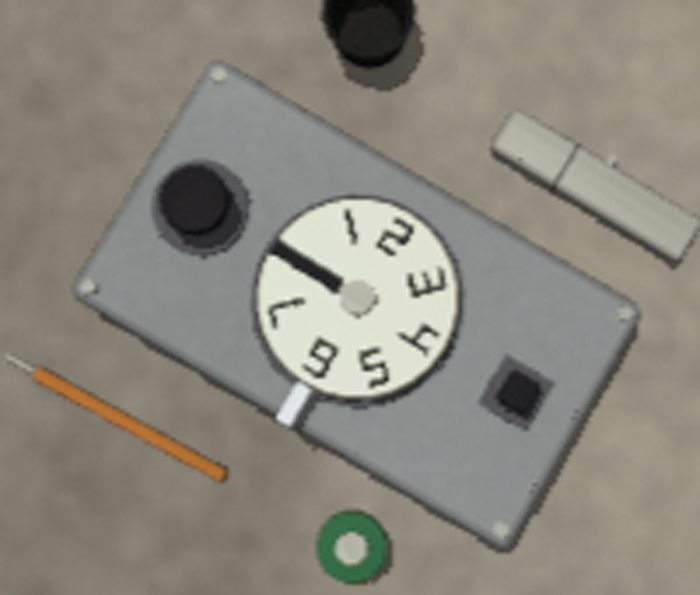

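View pics/sidecrop.png

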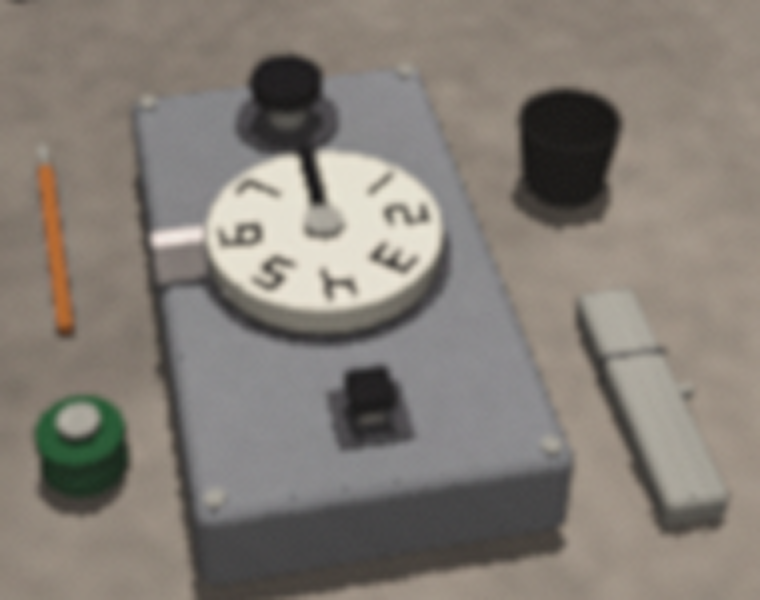

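```bash
python3 - <<'E'
from h import *
b=ray("top",255.7,166.9,.075);d=ray("top",302.3,194.9,.066);e=ray("top",278.9,180.3,.067);p=ray("top",284,225.1,.067);z=ray("top",348.3,222.6,.065)
print("btn",b,"side",ray("side",240+286/4,160+80/4,.075));print("drum",d);print("zero",z)
an=lambda q:np.degrees(np.arctan2(*(q-d)[1::-1]))
for n,q in dict(b=b,e=e,p=p,z=z).items(): print(n,an(q),np.linalg.norm((q-d)[:2]))
print("short", (an(p)-an(e))%360, "via zero-step axis", np.degrees(np.arctan2(*(b-z)[1::-1])))
s=robot.get_state(); yaw=s["orientation"][2]
print(np.degrees(yaw), b[:2]-s["tool_pos"][:2], np.hypot(*b[:2]))
E
```

```text
btn [0.62530853 0.16193563 0.075     ] side [0.62302301 0.15818986 0.075     ]
drum [0.57820093 0.07767042 0.066     ]
zero [ 0.530339   -0.00654258  0.065     ]
b 60.79307679169245 0.09653886082923374
e 59.52094246757142 0.04972814542432263
p 150.5737819839151 0.06334065722204799
z -119.61146567246672 0.09686378184799735
short 91.05283951634368 via zero-step axis 60.59046573774219
15.002949109924604 [0.47005671 0.74123104] 0.6459364577799918
```

Emit:
{"op": "carry_out", "data": {
  "plan": [
    [0.04, -0.037, 0.01, 0, 0, 0, 1],
    [0.08, -0.074, 0.02, 0, 0, 0, 1],
    [0.12, -0.111, 0.03, 0, 0, 0, 1],
    [0.16, -0.148, 0.03, 0, 0, 0, 1],
    [0.2, -0.185, 0.03, 0, 0, 0, 1],
    [0.24, -0.222, 0.03, 0, 0, 0, 1],
    [0.28, -0.259, 0.03, 0, 0, 0, 1],
    [0.32, -0.296, 0.03, 0, 0, 0, 1]
  ]
}}

```text
t: 1.1
tool_pos: [0.3883, -0.2092, 0.201]
orientation: [-3.142, 0.0, 0.262]
wrist_force: [0.8, -0.4, -0.3]
grip_width: 0.003
```

Emit:
{"op": "carry_out", "data": {
  "plan": [
    [0.04, -0.037, 0, 0, 0, 0, 1],
    [0.08, -0.074, 0, 0, 0, 0, 1],
    [0.12, -0.111, 0.01, 0, 0, 0, 1],
    [0.16, -0.148, 0.02, 0, 0, 0, 1],
    [0.2, -0.185, 0.03, 0, 0, 0, 1],
    [0.24, -0.222, 0.04, 0, 0, 0, 1],
    [0.28, -0.259, 0.05, 0, 0, 0, 1],
    [0.32, -0.296, 0.05, 0, 0, 0, 1]
  ]
}}

```text
t: 2.1
tool_pos: [0.6203, 0.1594, 0.1493]
orientation: [3.142, 0.003, 0.262]
wrist_force: [0.3, -0.9, 0.6]
grip_width: -0.004
```

```bash
python3 - <<'E'
from h import *
for n in ("top","side"): cv2.imwrite(f"pics/{n}1.png",imaging.snapshot(n))
s=robot.get_state();print(s)
a=np.vstack([cv2.imread("pics/top1.png")[90:290,150:450],cv2.imread("pics/side1.png")[110:310,200:500]])
cv2.imwrite("pics/c1.png",cv2.resize(a,(450*2-100,600*1)) if 0 else cv2.resize(a,(450,600)))
from scipy.spatial.transform import Rotation as R
M=R.from_euler("xyz",s["orientation"]).as_matrix()
print("tool shift to button",M.T@(np.array([.624,.160,.075])-s["tool_pos"]))
E
```

```text
{'t': 2.2, 'q': array([0.20186168, 0.20601285, 1.25206426, 0.00171011, 1.68749551,
       1.50650717]), 'qd': array([-0.05482091, -0.06920079,  0.05483039, -0.04131854,  0.02978715,
       -0.0437367 ]), 'tau': array([  1.15298722, -50.96788645, -43.92372966,   0.28748732,
        -0.31038886,   0.43746466]), 'tool_pos': array([0.62077507, 0.16233631, 0.14775969]), 'orientation': array([-3.13964121,  0.00386241,  0.26635033]), 'wrist_force': array([-0.97110223, -0.67793025, -0.05470215]), 'torque': array([-0.0027942 , -0.04378368, -0.02793314]), 'grip_width': 0.0007066410288706815}
tool shift to button [0.00277727 0.00324472 0.07274332]
```

View pics/c1.png

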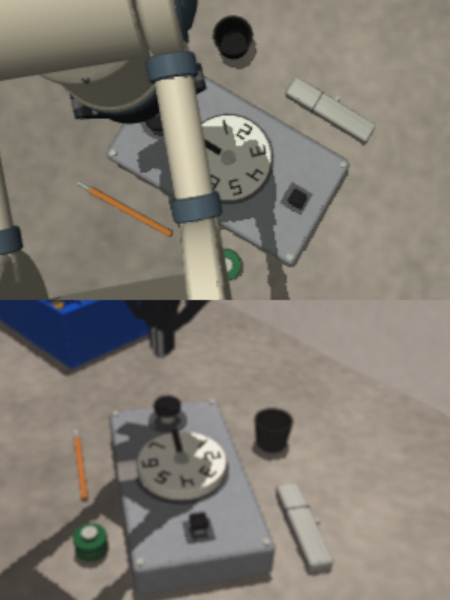

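Emit:
{"op": "carry_out", "data": {
  "plan": [
    [0.003, 0.002, 0.04, 0, 0, 0, 1],
    [0.003, 0.002, 0.065, 0, 0, 0, 1],
    [0.003, 0.002, 0.075, 0, 0, 0, 1],
    [0.003, 0.002, 0.08, 0, 0, 0, 1],
    [0.003, 0.002, 0.085, 0, 0, 0, 1],
    [0.003, 0.002, 0.09, 0, 0, 0, 1],
    [0.003, 0.002, 0.09, 0, 0, 0, 1],
    [0.003, 0.002, 0.09, 0, 0, 0, 1]
  ]
}}

```text
t: 3.2
tool_pos: [0.6242, 0.1566, 0.0619]
orientation: [3.141, -0.002, 0.262]
wrist_force: [0.5, -1.9, 2.7]
grip_width: -0.001
```

```bash
python3 - <<'E'
from h import *
cv2.imwrite("pics/side2.png",imaging.snapshot("side"))
s=robot.get_state();print(s["tool_pos"],s["wrist_force"])
cv2.imwrite("pics/c2.png",cv2.resize(cv2.imread("pics/side2.png")[120:310,230:430],(600,570)))
E
```

```text
[0.62424074 0.15664962 0.06180312] [ 0.46293627 -1.58063725  4.10491302]
```

View pics/c2.png

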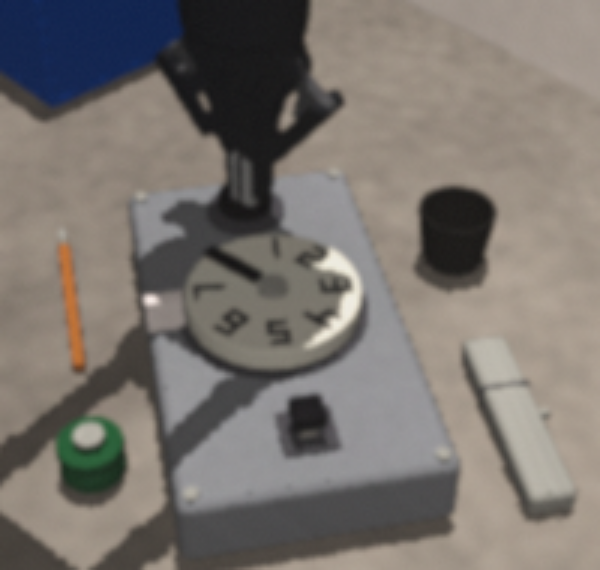

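Emit:
{"op": "carry_out", "data": {
  "plan": [
    [0, 0.0, 0.002, 0, 0, 0, 1],
    [0, 0.0, 0.004, 0, 0, 0, 1],
    [0, 0.0, 0.005, 0, 0, 0, 1],
    [0, 0.0, 0.005, 0, 0, 0, 1]
  ]
}}

```text
t: 3.75
tool_pos: [0.6244, 0.1566, 0.0598]
orientation: [3.141, -0.003, 0.262]
wrist_force: [-5.1, -2.3, 16.2]
grip_width: -0.001
```

```bash
python3 - <<'E'
from h import *
cv2.imwrite("pics/side3.png",imaging.snapshot("side"))
s=robot.get_state();print(s["tool_pos"],s["wrist_force"])
cv2.imwrite("pics/c3.png",cv2.resize(cv2.imread("pics/side3.png")[120:310,230:430],(600,570)))
E
```

```text
[0.62439423 0.15664269 0.05974591] [-5.65074911 -2.49664127 15.37185974]
```

View pics/c3.png

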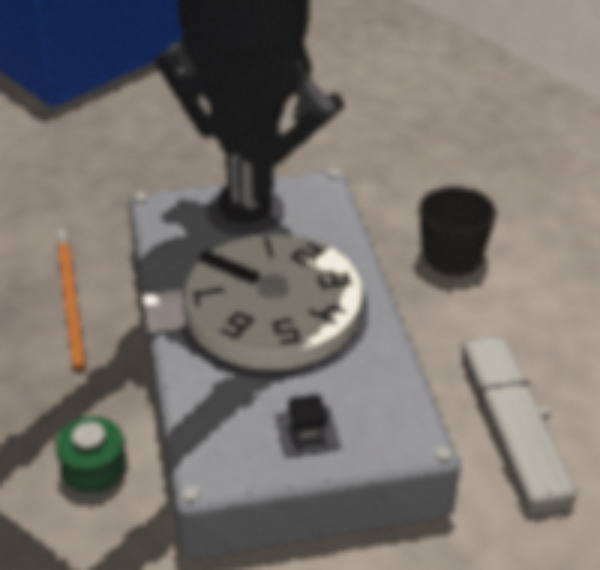

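Emit:
{"op": "carry_out", "data": {
  "plan": [
    [0, 0, -0.01, 0, 0, 0, 1],
    [0, 0, -0.025, 0, 0, 0, 1],
    [0, 0, -0.035, 0, 0, 0, 1],
    [0, 0, -0.035, 0, 0, 0, 1]
  ]
}}

```text
t: 4.3
tool_pos: [0.6241, 0.157, 0.0923]
orientation: [-3.142, -0.002, 0.262]
wrist_force: [0.0, 0.2, -0.1]
grip_width: -0.001
```

```bash
python3 - <<'E'
from h import *
cv2.imwrite("pics/side4.png",imaging.snapshot("side"))
s=robot.get_state();print(s["tool_pos"],s["wrist_force"])
cv2.imwrite("pics/c4.png",cv2.resize(cv2.imread("pics/side4.png")[120:310,230:430],(600,570)))
E
```

```text
[0.62378212 0.1568585  0.09142007] [ 0.68821675 -0.38137279 -0.05116949]
```

View pics/c4.png

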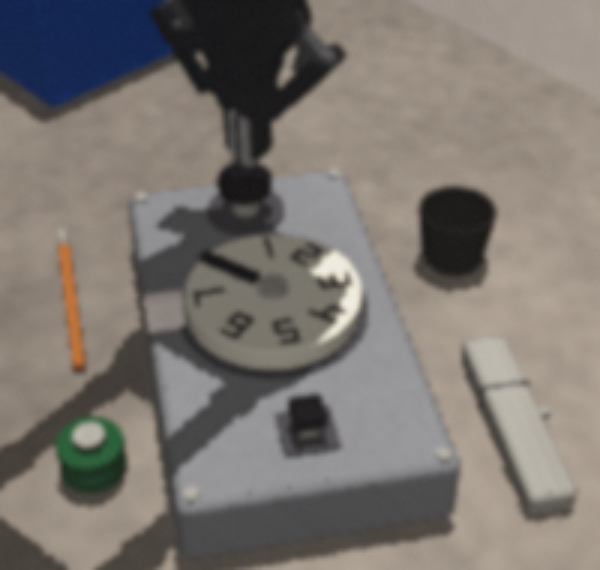

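```bash
python3 - <<'E'
from h import *
g=lambda u,v,z:ray("side",230+u/3,120+v/3,z)
d=g(272,283,.067);e=g(206,256,.067);p=g(162,300,.067)
an=lambda q:np.degrees(np.arctan2(*(q-d)[1::-1]))
print(d,an(e),np.linalg.norm(e-d),an(p),np.linalg.norm(p-d))
E
```

```text
[0.57859126 0.07766856 0.067     ] 107.87702545836468 0.046793063025845134 152.42838636633653 0.06457378769702979
```

Emit:
{"op": "carry_out", "data": {
  "plan": [
    [0, 0, 0.015, 0, 0, 0, 1],
    [0, 0, 0.022, 0, 0, 0, 1],
    [0, 0, 0.029, 0, 0, 0, 1],
    [0, 0, 0.035, 0, 0, 0, 1],
    [0, 0, 0.038, 0, 0, 0, 1],
    [0, 0, 0.04, 0, 0, 0, 1],
    [0, 0, 0.04, 0, 0, 0, 1],
    [0, 0, 0.04, 0, 0, 0, 1]
  ]
}}

```text
t: 5.35
tool_pos: [0.6239, 0.1567, 0.0593]
orientation: [3.141, -0.004, 0.262]
wrist_force: [-16.0, -4.2, 34.7]
grip_width: -0.004
```

Emit:
{"op": "carry_out", "data": {
  "plan": [
    [0, 0, -0.01, 0, 0, 0, 1],
    [0, 0, -0.025, 0, 0, 0, 1],
    [0, 0, -0.05, 0, 0, 0, 1],
    [0, 0, -0.09, 0, 0, 0, 1],
    [0, 0, -0.12, 0, 0, 0, 1],
    [0, 0, -0.12, 0, 0, 0, 1]
  ]
}}

```text
t: 6.1
tool_pos: [0.6248, 0.1569, 0.1742]
orientation: [3.141, -0.005, 0.262]
wrist_force: [-0.2, -1.1, -0.6]
grip_width: 0.002
```

```bash
python3 - <<'E'
from h import *
cv2.imwrite("pics/side5.png",imaging.snapshot("side"))
s=robot.get_state();print(s["tool_pos"],s["wrist_force"])
cv2.imwrite("pics/c5.png",cv2.resize(cv2.imread("pics/side5.png")[120:310,230:430],(600,570)))
E
```

```text
[0.62404756 0.15678113 0.17172056] [0.32754792 0.09726346 0.14249526]
```

View pics/c5.png

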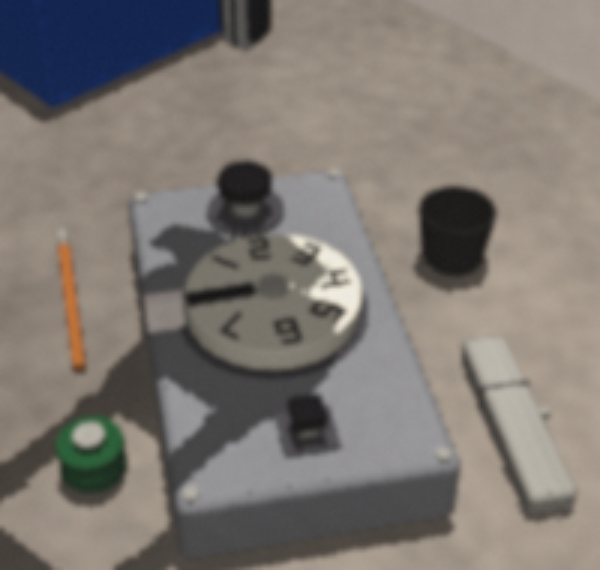

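```bash
python3 - <<'E'
from h import *
g=lambda u,v,z:ray("side",230+u/3,120+v/3,z)
d=g(272,284,.067);e=g(188,297,.067);d2=g(252,290,.067)
an=lambda q:np.degrees(np.arctan2(*(q)[1::-1]))
print(an(e-d),an(e-d2)," pointer 150.6")
print(robot.get_state()["t"]); job.hand_in()
E
```

```text
152.4348389583175 148.6186061871087  pointer 150.6
6.15
the job is handed in; nothing more can be done
```

I pressed the step button fully down twice, letting it up fully each time. The bar now stands at the pointer, and I handed the job in at about 6 s; no verdict was reported.

- **Start:** the top camera put the bar about 91° short of the pointer. The first press left it about 45° short, and the second closed the gap.
- **Presses:** the first push stopped at 61.8 mm, so I continued the same press down to the stop at 59.8 mm before letting it rise. The second went to 59.3 mm, with about 35 N upward on the wrist.
- **Last check:** in the side picture the bar's direction was 149° to 152° and the pointer's 150.6°, well inside the 14° tolerance. The button looked fully up. The tool was about 10 cm clear of it, with no contact force.
- **Zero key and drum:** I did not go near the zero key, and the arm did not touch the drum in any picture.
- **Disagreement:** the top and side cameras differed by about 4 mm on the button's position. I aimed between the two.

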